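# Right the fallen sample stand and load its disc from a spatula

## Robot

A 7-joint arm with a two-finger parallel gripper is mounted at the origin on the work surface. World frame = base frame: x ahead of the robot, y to its left, z up, the work surface at z = 0. Lengths are in m, angles in rad, forces in N, time in s.
With the tool pointing down it reaches from about 0.425 to 0.925 m from the base axis. Payload 6.8 kg.
Tool frame: the origin (TCP) lies at the very end of the fingers, on their centre line; the grasp point (between the pads) lies grip_point_offset behind it (grip_point_offset is the distance from the TCP to the grasp point, in m); z points along the fingers, y is the line along which they close (so a half turn about z gives the same grasp; the last joint's range is limited). The gripper opens to 85 mm and grips with 20 to 120 N. Pads are 22 mm wide; open, the fingers measure 114 mm over their backs; the gripper's body (76 mm by 85 mm) begins 54 mm behind the grasp point. The pads swing forward as they close: fully open they stand 13 mm farther back than shut.
Start: joints at [1.154, 0.477, 0.022, 1.555, -0.011, 1.109, -0.083], TCP at [0.205, -0.643, 0.231] pointing down, gripper open.
Joint ranges: [-2.96, 2.96], [-0.34, 2.1], [-1.41, 1.46], [0.24, 2.44], [-1.37, 4.51], [0.17, 1.92], [-2.96, 2.96]. Speed limits (rad/s): [2.39, 2.39, 3.14, 3.14, 3.14, 3.14, 3.14].

## Interface

Orientations are given as [roll, pitch, yaw] about the fixed x, y, z axes, in that order (R = Rz(yaw) Ry(pitch) Rx(roll)).
In Python, from workcell import get_state, capture, job_done, grip_point_offset gives the robot as it stands.
- The arm moves only by the tool play_rows, never from a script. Its argument "moves" is a list of rows, each a list of 4 numbers: the shift along the tool's x, y, z in m, then the turn about the tool's z in degrees. In form: [[dx, dy, dz, roll], ...]. A call has 1 to 10 rows; each row shifts and turns the commanded pose from where the row before left it, along the tool's axes as they then stand; what a row does not reach is not made up. A row lasts 1/8 s, in which the tool goes at most 62.5 mm and 10.7 degrees, less where a joint would pass 70% of its speed; a pose out of reach is approached as far as the arm can. A call with a gripper value outside its range is refused whole. "hand" is the closure in counts, from 0 (fully open) to 255 (shut), set as the call begins (left out, the last holds). The fingers move at their own pace and stop on an object; "squeeze" is the grip in N (left out, the last holds). Time passes only in rows, so rows that do not move let the fingers close. It gives the time, the measured TCP pose, the force, the opening and the grip force at its end, in the units of the state.
- get_state(): the state, without advancing time (a new reading comes with each control period).
- capture(name): name is "scene" or "side" or "wrist"; returns a dict with "image" (420x560x3 uint8, blue, green, red), "range_z" (420x560 float32, m along the optical axis (not along the pixel's ray), 0 where there is no reading), "fx", "fy", "cx", "cy" (pixels), "rvec" (rotation vector, rad) and "tvec" (3), from world to camera coordinates, as OpenCV has them. Camera axes: x right, y down, z forward; pixel columns grow to the right and rows downward; lengths in m; the calibration is good to about 2 mm. A picture is of the moment at which its call begins.
- job_done(): hands the job in; it is judged then, once.
The state is a dict: "clock": time; "joint_pos": joint angles; "joint_vel": joint speeds; "effort": joint torques, N m; "eef_pos": TCP position; "ee_rot": TCP orientation; "contact_force": force on the tool from outside, world axes, zero at the start; "torque": the same for the moment, N m; "grip_width": finger opening in m; "finger_force": force on a finger pad.
Only numpy, scipy, OpenCV 4.12 (cv2) and the standard library are available. Lean on these libraries where they do the work, as an engineer would, in place of code of your own. Each camera call takes 0.05 s, during which the arm holds its last target. There are 200 camera calls.

## Task

The steel sample stand has been knocked over: set it upright again on the bench. Then pick up the spatula by its wooden handle, carry the disc lying on its paddle over to the stand without tipping it, and set the disc flat and centred across the two walls of the stand's cradle; finally lay the spatula back on its rest as it was. Do not touch the disc with the gripper or let it fall, and leave the bottle, beaker, vial and tip box where they stand.

Things in the scene. Friction and masses are not known exactly. Their poses are not given: they have to be found in the camera images.
- stand: Steel sample stand, 0.5-0.9 kg. Square base plate 76 x 76 x 12 mm; round column 14 mm thick on its centre, 12 to 84 mm up; cradle on top (see seat). Origin: centre of the plate's underside; z along the column to the cradle. Centre of mass 30 mm up. Lies at first on its +x side, on the plate's lower edge and the cradle: y level, z pointing sideways and 9.5 degrees down.
- base_edge (a point): Middle of the plate's upper -x edge, at x = -38, y = 0, z = 12 mm of the stand; axes as the stand's. At the start this edge is raised about 73 mm above the bench, and below it the column's upper side is 45 mm above the bench. Pushed level away from the column with about 3 N, it tips the stand up about the plate's lower edge, which does not slide.
- seat (a point): Centre of the cradle's top, on the column axis, 108 mm above the stand's underside; axes as the stand's. Cradle: floor 44 (x) x 50 (y) mm, its top 20 mm below here, between two walls 6 mm thick, 32 mm apart inside (x), 50 mm long (y), with tops level with this point. So it is a channel along y, open at both ends. The disc's underside belongs here.
- disc: Aluminium disc, 50 mm in diameter, 4 mm thick, 25 g; origin at the centre of its underside, z normal to it. It starts lying loose on the spatula's paddle, centred within some mm of a point 120 mm ahead (+x) of the spatula's origin.
- spatula: Spatula, 90 g, flat below: wooden handle 14 mm wide (y), 16 mm high, x = -50 to 40 mm; steel neck 12 mm wide, x = 40 to 95; steel paddle 20 mm wide, x = 95 to 145; both 3 mm thick, flush with the handle's underside. Origin on the underside, where the handle is best gripped across y; x to the paddle, z up. Centre of mass x = 23. Starts on its rest, underside 45 mm above the bench.
- rest: Fixed white spatula rest: a 6 mm plate with two upright bars across it, each 10 mm thick along x and 50 mm long along y, flat tops 45 mm above the bench, at x = -42 mm and x = +75 mm. Origin on the bench below the spatula's origin as it first lies, x along the spatula towards the paddle.
- bottle: Amber glass bottle standing near the stand, 60 mm in diameter, 170 mm tall to the top of its cap; origin at the centre of its underside. It stands near one end of the cradle's channel, about 120 mm from where the stand will stand.
- beaker: Low glass beaker, 66 mm in diameter, 60 mm tall; origin at the centre of its underside. It stands near the opposite end of the channel, about 120 mm from where the stand will stand.
- vial: Small clear vial with white cap, 26 mm in diameter, 45 mm tall, on the side towards which the base plate swings down; origin at the centre of its underside.
- tipbox: Blue and white pipette-tip box, 80 x 120 x 51 mm; origin at the centre of its underside.
Not all that is in view belongs to the job. What is shaped like the stand but pink is not meant. Of the things that look like the spatula, the larger one is meant.

How it is judged:
On the way, in this order (a step that is already met when the one before it is completed fails the run):
1. the stand stands upright and still (angle between stand's own z axis and vertical below 0.06 rad and height (world z) of stand below 0.006 m and angular speed of stand below 0.3 rad/s), for 0.2 s.
2. the disc is carried on the spatula, at least 50 mm from its start (distance of disc from where it was at the start of the episode above 0.05 m and contact force between disc and spatula above 0.03 N), for 0.2 s.
At the end, for the whole second after the job is handed in: The stand is upright on the bench (within 0.06 rad), the disc lies flat on it (within 0.08 rad), its underside centre within 10 mm of the seat point, and the spatula lies level on its rest, within 25 mm and 0.25 rad of its first place; all at rest (angle between stand's own z axis and vertical below 0.06 rad and height (world z) of stand below 0.006 m and linear speed of each of stand, disc, spatula below 0.02 m/s and distance between disc and seat below 0.01 m and angle between each of disc, spatula's own z axis and vertical below 0.08 rad and contact force between disc and stand above 0.03 N and contact force between spatula and rest above 0.1 N and horizontal distance between spatula and rest below 0.025 m and angle between the x axis of spatula and the x axis of rest, either way round below 0.25 rad); the robot touches nothing.
It fails at once if the gripper touches the disc (contact force between the fingers and disc above 0.3 N).
It fails at once if the disc falls below 30 mm above the bench (height (world z) of disc below 0.03 m).
It fails at once if the bottle, beaker, vial or tip box is moved by more than 15 mm (distance of any of bottle, beaker, vial, tipbox from where it was at the start of the episode above 0.015 m).
It also fails if it takes over 72 s, if anything falls off the work surface, if the arm or the gripper's body presses on something with over 40 N, if the wrist force passes 120 N, or if a joint passes its speed limit or range.

## Working session

There is one attempt and no reset: what is moved stays moved. The work goes in short steps, Python scripts to look and compute and a tool call to move; the robot and the scene stay as the last step left them, time stands still between calls to the robot, and variables do not carry over. Pictures are saved under pics/ and viewed, at most 10 in all, crops included, and the job is handed in when it is done.

Besides the shell and the picture viewer there is one more tool, called after "Emit:" as name(argument=value, ...), one argument or row to a line, values as JSON. play_rows: Moves the arm, as the interface text tells. Its arguments: {"type":"object","properties":{"moves":{"type":"array"},"hand":{"type":"number"},"squeeze":{"type":"number"}},"required":["moves"]}

```bash
mkdir -p pics; ls; cat > h.py <<'E'
import numpy as np, cv2, pickle
from workcell import get_state, capture, grip_point_offset
def pts(c):
    """world xyz per pixel from range image (nan where none)"""
    R=cv2.Rodrigues(np.array(c["rvec"],float))[0]; t=np.array(c["tvec"],float).ravel()
    z=c["range_z"].astype(float); v,u=np.mgrid[:z.shape[0],:z.shape[1]]
    P=np.stack([(u-c["cx"])/c["fx"]*z,(v-c["cy"])/c["fy"]*z,z],-1)
    W=(P-t)@R; W[z<=0]=np.nan
    return W
def ray(c,u,v,h):
    R=cv2.Rodrigues(np.array(c["rvec"],float))[0]; t=np.array(c["tvec"],float).ravel()
    o=-R.T@t; d=R.T@np.array([(u-c["cx"])/c["fx"],(v-c["cy"])/c["fy"],1]); return o+d*(h-o[2])/d[2]
E
python3 - <<'E'
from h import *
s=get_state(); print({k:np.round(v,3) for k,v in s.items()}, grip_point_offset)
for n in ("scene","side"):
    c=capture(n); cv2.imwrite(f"pics/{n}0.png",c["image"]); pickle.dump(c,open(f"{n}0.pkl","wb"))
    R=cv2.Rodrigues(np.array(c["rvec"],float))[0]; print(n,-R.T@np.ravel(c["tvec"]),R[2],(c["range_z"]>0).mean())
E
```

```text
pics
{'clock': np.float64(0.0), 'joint_pos': array([ 1.154,  0.478,  0.022,  1.556, -0.011,  1.109, -0.083]), 'joint_vel': array([-0.   , -0.003,  0.002, -0.   ,  0.001,  0.001, -0.001]), 'effort': array([-1.0000e-03, -5.9645e+01,  1.6070e+00, -2.8120e+01,  1.2000e-02,
        9.0000e-03,  0.0000e+00]), 'eef_pos': array([ 0.205, -0.643,  0.23 ]), 'ee_rot': array([-3.14 ,  0.   ,  0.309]), 'contact_force': array([0.357, 0.477, 0.167]), 'torque': array([ 0.001,  0.01 , -0.007]), 'finger_force': np.float64(0.0), 'grip_width': np.float64(0.085)} 0.0187
scene [0.86341183 0.52983125 1.17102488] [-0.24218261 -0.44917896 -0.85999177] 0.9961479591836735
side [0.15123014 0.58840793 0.54580466] [ 0.43744381 -0.72250354 -0.53537982] 0.9958715986394557
```

View pics/scene0.png

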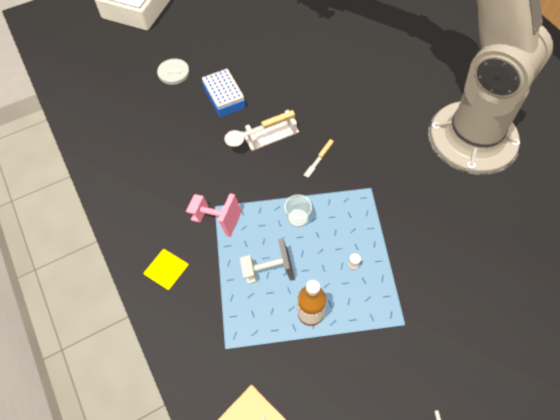

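View pics/side0.png

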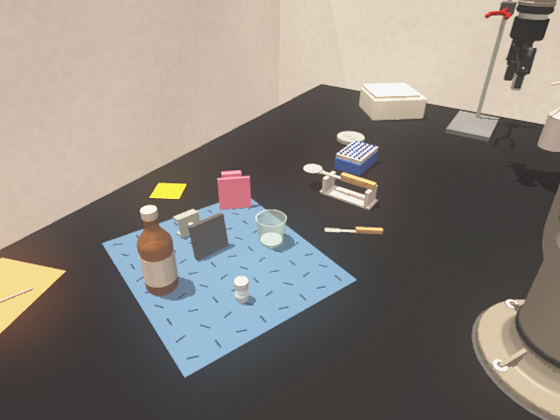

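Scene view: the stand lies with its plate at about (287,258) and cradle at (248,268). The bottle is at (312,300), beaker (298,210), vial (355,262), rest (272,130), disc (235,138) and tip box (224,92). The side view agrees.

```bash
python3 - <<'E'
from h import *
c=pickle.load(open("scene0.pkl","rb")); W=pts(c)
def reg(n,u0,u1,v0,v1,h0,h1):
    w=W[v0:v1,u0:u1].reshape(-1,3); w=w[(w[:,2]>h0)&(w[:,2]<h1)]
    if len(w)<5: print(n,"none",len(w));return None
    r=cv2.minAreaRect((w[:,:2]*1000).astype(np.float32)); print(n,len(w),"mean",w.mean(0).round(3),"rect c",np.round(r[0],1),"size",np.round(r[1],1),"ang",round(r[2],1),"zmax",w[:,2].max().round(3)); return w
reg("bench",100,150,200,300,-1,1)
reg("stand all",238,297,235,286,.012,.2)
reg("plate top",270,297,235,286,.055,.2)
reg("plate",276,297,235,286,.012,.2)
reg("cradle",238,258,250,286,.012,.2)
reg("column",258,277,250,286,.03,.06)
reg("bottle cap",300,325,275,295,.15,.2)
reg("beaker",280,318,190,228,.05,.1)
reg("vial",345,366,250,272,.035,.1)
reg("tipbox",198,250,65,120,.045,.1)
reg("disc",222,246,128,148,.04,.07)
reg("handle",258,300,108,130,.053,.08)
reg("spat+rest",222,302,105,150,.042,.08)
reg("restbars",240,302,105,150,.036,.047)
E
```

```text
bench 4982 mean [ 0.958 -0.19  -0.085] rect c [ 992.1 -318.6] size [222.9 635.1] ang 21.4 zmax 0.007
stand all 743 mean [0.671 0.077 0.048] rect c [672.6  72.2] size [ 79.1 114.2] ang 72.3 zmax 0.08
plate top 206 mean [0.634 0.088 0.073] rect c [632.2  85.1] size [78.9 14.8] ang 73.1 zmax 0.08
plate 338 mean [0.634 0.091 0.058] rect c [635.4  84.1] size [79.1 36.1] ang 72.3 zmax 0.08
cradle 291 mean [0.713 0.061 0.041] rect c [709.9  59.6] size [52.9 35.1] ang 73.0 zmax 0.05
column 104 mean [0.671 0.074 0.036] rect c [672.   72.8] size [13.9 43.8] ang 71.5 zmax 0.043
bottle cap 167 mean [0.638 0.215 0.167] rect c [637.7 213.7] size [27.7 25.6] ang 87.6 zmax 0.173
beaker 174 mean [ 0.539 -0.015  0.056] rect c [541.  -13.1] size [66.6 62.5] ang 60.9 zmax 0.066
vial 96 mean [0.491 0.163 0.043] rect c [491.1 163.4] size [25.1 23.5] ang 59.8 zmax 0.049
tipbox 591 mean [ 0.532 -0.451  0.048] rect c [ 532.1 -451.6] size [121.4  77.2] ang 87.4 zmax 0.058
disc 254 mean [ 0.581 -0.276  0.05 ] rect c [ 581.5 -274.9] size [52.1 51.7] ang 60.1 zmax 0.057
handle 190 mean [ 0.455 -0.271  0.059] rect c [ 454.4 -270.5] size [22.1 89. ] ang 87.8 zmax 0.066
spat+rest 651 mean [ 0.516 -0.273  0.052] rect c [ 498.5 -293.8] size [150.  191.8] ang 68.5 zmax 0.066
restbars 172 mean [ 0.498 -0.271  0.043] rect c [ 490.6 -273.7] size [ 53.1 161.5] ang 85.6 zmax 0.047
```

Emit:
play_rows(
  moves=[
    [0,0,0,9],
    [0,0,0,9],
    [0,0,0,9],
    [0,0,0,8.5],
    [0.01,-0.04,0,0],
    [0.012,-0.045,0,0],
    [0.012,-0.045,0,0],
    [0.012,-0.045,0,0],
    [0.012,-0.045,0,0],
    [0.012,-0.045,0,0],
  ],
  hand=255,
)

```text
clock: 1.35
eef_pos: [0.3534, -0.4106, 0.231]
ee_rot: [-3.141, 0.0, -0.311]
contact_force: [0.5, -0.9, 0.3]
grip_width: 0.0
finger_force: 0.0
```

Emit:
play_rows(
  moves=[
    [0.012,-0.045,0,0],
    [0.012,-0.045,0,0],
    [0.012,-0.045,0,0],
    [0.012,-0.045,0,0],
    [0.012,-0.045,0,0],
    [0.012,-0.045,0,0],
    [0.012,-0.045,0,0],
    [0.012,-0.045,0,0],
    [0.012,-0.045,0,0],
    [0.012,-0.045,0,0],
  ],
)

```text
clock: 2.6
eef_pos: [0.6051, -0.0192, 0.2309]
ee_rot: [3.141, 0.001, -0.311]
contact_force: [-0.2, -0.3, -0.1]
grip_width: -0.0001
finger_force: 0.0
```

Emit:
play_rows(
  moves=[
    [0.01,-0.035,0,0],
    [0.01,-0.03,0,0],
    [0,0,-0.0,0],
    [0,0,0,0],
  ],
)

```text
clock: 3.1
eef_pos: [0.6431, 0.0343, 0.2308]
ee_rot: [3.14, 0.001, -0.311]
contact_force: [0.7, 0.3, 0.4]
grip_width: -0.0004
finger_force: 0.0
```

```bash
python3 - <<'E'
from h import *
s=get_state(); p=s["eef_pos"]; y=s["ee_rot"][2]; print(p,y)
d=np.array([667,74])/1000-p[:2]; print("dx dy",d@[np.cos(y),np.sin(y)],d@[np.sin(y),-np.cos(y)])
E
```

```text
[0.6430828  0.0342975  0.23076638] -0.3114933554609187
dx dy 0.010598187324341434 -0.04512205011667754
```

Emit:
play_rows(
  moves=[
    [0.01,-0.025,0,0],
    [0,-0.02,0.02,0],
    [0,0,0.04,0],
    [0,0,0.04,0],
    [0,0,0.03,0],
    [0,0,0.02,0],
    [0,0,0.014,0],
    [0,0,0.01,0],
    [0,0,0,0],
  ],
)

```text
clock: 4.22
eef_pos: [0.6668, 0.0751, 0.0571]
ee_rot: [3.141, 0.0, -0.311]
contact_force: [-0.5, 0.5, -0.4]
grip_width: 0.0
finger_force: 0.0
```

```bash
python3 - <<'E'
from h import *
a=capture("side")["image"][150:310,100:320]; b=capture("scene")["image"][190:310,210:375]
a=cv2.resize(a,(440,320)); b=cv2.resize(b,(440,320)); cv2.imwrite("pics/ins.png",np.vstack([a,b])[:600])
E
```

```text
(no output)
```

View pics/ins.png

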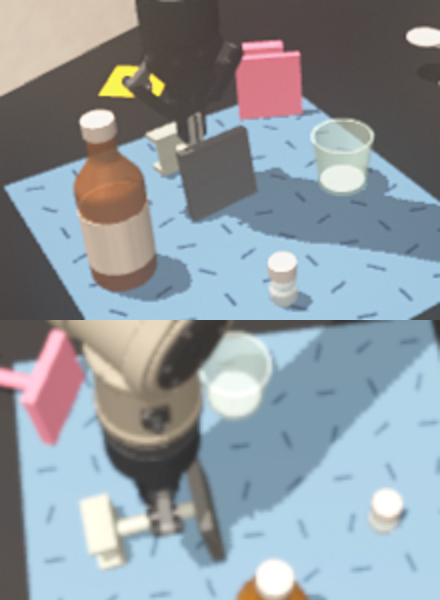

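The fingers stand behind the plate's face, over the column, centred. I'll push slowly along −x.

Emit:
play_rows(
  moves=[
    [-0.007,0,0,0],
    [-0.007,0,0,0],
    [-0.005,0,0,0],
    [-0.004,0,0,0],
    [-0.004,0,0,0],
    [-0.004,0,0,0],
    [-0.004,0,0,0],
    [-0.004,0,0,0],
    [-0.004,0,0,0],
    [-0.004,0,0,0],
  ],
)

```text
clock: 5.58
eef_pos: [0.6213, 0.0897, 0.057]
ee_rot: [3.141, 0.001, -0.311]
contact_force: [2.2, -0.8, 0.7]
grip_width: -0.0001
finger_force: 1.2
```

Emit:
play_rows(
  moves=[
    [-0.004,0,0,0],
    [-0.004,0,0,0],
    [-0.004,0,0,0],
    [-0.004,0,0,0],
    [-0.004,0,0,0],
  ],
)

```text
clock: 6.2
eef_pos: [0.6025, 0.0958, 0.0572]
ee_rot: [3.141, 0.001, -0.311]
contact_force: [0.6, -0.3, -0.2]
grip_width: -0.0002
finger_force: 0.1
```

```bash
python3 - <<'E'
from h import *
a=capture("side")["image"][150:310,100:320]; b=capture("scene")["image"][190:310,210:375]
a=cv2.resize(a,(440,320)); b=cv2.resize(b,(440,320)); cv2.imwrite("pics/push.png",np.vstack([a,b])[:600])
E
```

```text
(no output)
```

View pics/push.png

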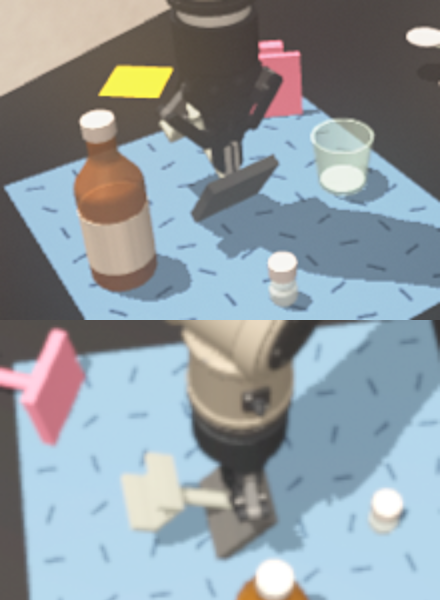

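The plate is tilted about 40° and the push force has dropped to near 0, so it is close to balance. I'll carry on slowly, letting the finger catch the column.

Emit:
play_rows(
  moves=[
    [-0.003,0,0,0],
    [-0.003,0,0,0],
    [-0.003,0,0,0],
    [-0.003,0,0,0],
    [-0.003,0,0,0],
    [-0.003,0,0,0],
    [-0.003,0,0,0],
    [-0.003,0,0,0],
    [-0.003,0,0,0],
    [-0.003,0,0,0],
  ],
)

```text
clock: 7.55
eef_pos: [0.5744, 0.1048, 0.0573]
ee_rot: [3.142, -0.0, -0.311]
contact_force: [-2.1, 1.2, 0.1]
grip_width: 0.0001
finger_force: 0.0
```

Emit:
play_rows(
  moves=[
    [-0.003,0,0,0],
    [-0.003,0,0,0],
    [-0.003,0,0,0],
    [-0.003,0,0,0],
    [-0.003,0,0,0],
    [-0.003,0,0,0],
    [-0.003,0,0,0],
    [-0.003,0,0,0],
    [-0.003,0,0,0],
    [-0.003,0,0,0],
  ],
)

```text
clock: 8.8
eef_pos: [0.5467, 0.1139, 0.0576]
ee_rot: [-3.141, -0.002, -0.311]
contact_force: [0.0, -0.3, 0.1]
grip_width: -0.0001
finger_force: 0.0
```

Emit:
play_rows(
  moves=[
    [-0.003,0,0,0],
    [-0.003,0,0,0],
    [-0.003,0,0,0],
    [-0.004,0,0,0],
    [-0.004,0,0,0],
    [-0.004,0,0,0],
    [-0.004,0,0,0],
    [0,0,0,0],
  ],
)

```text
clock: 9.8
eef_pos: [0.5219, 0.1217, 0.0573]
ee_rot: [3.141, 0.0, -0.31]
contact_force: [0.0, -0.8, -0.1]
grip_width: -0.0
finger_force: 0.0
```

```bash
python3 - <<'E'
from h import *
a=capture("side")["image"][150:310,100:320]; b=capture("scene")["image"][190:310,210:375]
a=cv2.resize(a,(440,320)); b=cv2.resize(b,(440,320)); cv2.imwrite("pics/push2.png",np.vstack([a,b])[:600])
E
```

```text
(no output)
```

View pics/push2.png

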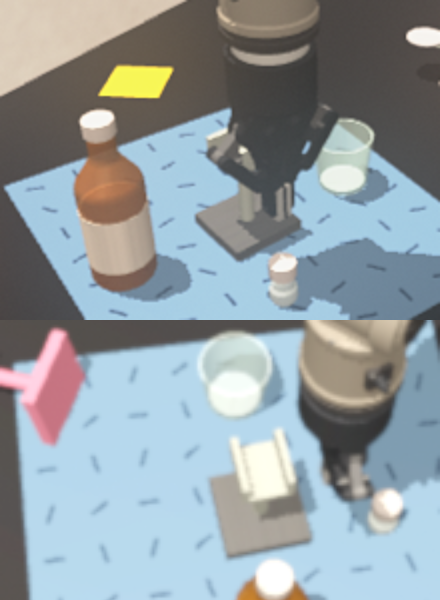

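The stand is upright, with its cradle at about (262,470) in the lower crop. I'll lift clear and head for the spatula.

Emit:
play_rows(
  moves=[
    [0,0,-0.02,0],
    [0,0,-0.04,0],
    [0,0,-0.05,0],
    [0,0,-0.05,0],
    [0.006,0.03,-0.02,0],
    [0.009,0.06,0,0],
    [0.009,0.06,0,0],
    [0.009,0.06,0,0],
    [0.009,0.06,0,0],
    [0.009,0.06,0,0],
  ],
  hand=0,
)

```text
clock: 11.15
eef_pos: [0.4694, -0.2102, 0.2376]
ee_rot: [3.142, -0.001, -0.311]
contact_force: [2.0, -0.8, -0.4]
grip_width: 0.0857
finger_force: 0.0
```

Emit:
play_rows(
  moves=[
    [0.009,0.06,0,-8],
    [0,0,0,-8],
    [0,0,0,0],
  ],
)

```text
clock: 11.52
eef_pos: [0.4598, -0.2686, 0.2372]
ee_rot: [-3.141, 0.0, -0.034]
contact_force: [-0.3, -0.4, 1.1]
grip_width: 0.0853
finger_force: 0.0
```

```bash
cat > m.py <<'E'
from h import *
def reg(W,n,u0,u1,v0,v1,h0,h1):
    w=W[v0:v1,u0:u1].reshape(-1,3); w=w[(w[:,2]>h0)&(w[:,2]<h1)]
    if len(w)<5: print(n,"none",len(w));return w
    r=cv2.minAreaRect((w[:,:2]*1000).astype(np.float32)); print(n,len(w),"mean",w.mean(0).round(4),"rect c",np.round(r[0],1),"size",np.round(r[1],1),"ang",round(r[2],1),"zmax",w[:,2].max().round(3)); return w
E
python3 - <<'E'
from m import *
c=capture("scene"); pickle.dump(c,open("scene1.pkl","wb")); W=pts(c)
a=reg(W,"wall tops",270,335,220,290,.100,.125)
a=reg(W,"cradle",270,335,220,290,.078,.125)
a=reg(W,"base",270,340,220,290,.008,.016)
a=reg(W,"stand all",270,340,225,300,.009,.2)
s=capture("side"); pickle.dump(s,open("side1.pkl","wb")); V=pts(s)
reg(V,"side walls",150,280,150,260,.100,.125)
for n,U,b in (("scene",W,(190,310,80,170)),("side",V,(290,400,140,220))):
    for nm,h in (("handle",(.055,.07)),("disc etc",(.044,.054)),):
        u0,u1,v0,v1=b; w=U[v0:v1,u0:u1].reshape(-1,3); w=w[(w[:,2]>h[0])&(w[:,2]<h[1])&(abs(w[:,1]+.27)<.045)&(w[:,0]>.38)&(w[:,0]<.63)]
        if len(w)>9:
            r=cv2.minAreaRect((w[:,:2]*1000).astype(np.float32)); print(n,nm,len(w),w.mean(0).round(4),r)
print(get_state()["eef_pos"],get_state()["ee_rot"])
E
```

```text
wall tops 154 mean [0.5868 0.1127 0.1068] rect c [598.2 140.1] size [140.7  47.9] ang 65.5 zmax 0.122
cradle 486 mean [0.5821 0.106  0.0937] rect c [598. 140.] size [141.2  48.3] ang 65.5 zmax 0.122
base 630 mean [0.5856 0.1056 0.0113] rect c [569.2  66.2] size [152.7  76.6] ang 72.8 zmax 0.016
stand all 1434 mean [0.5988 0.1347 0.0743] rect c [587.9 121. ] size [238.   80.3] ang 68.0 zmax 0.174
side walls 632 mean [0.6001 0.1674 0.1093] rect c [598.3 156.1] size [167.8  46.7] ang 72.1 zmax 0.125
scene handle 179 [ 0.4596 -0.2711  0.0594] ((506.6198425292969, -275.9612121582031), (196.64834594726562, 38.91136932373047), 2.085850715637207)
scene disc etc 404 [ 0.5422 -0.2733  0.0493] ((508.7901611328125, -274.4013977050781), (52.64463806152344, 195.27413940429688), 87.93168640136719)
side handle 172 [ 0.4538 -0.2701  0.0597] ((454.7455139160156, -272.50372314453125), (18.844539642333984, 90.75335693359375), 86.49088287353516)
side disc etc 374 [ 0.5227 -0.2711  0.0494] ((507.56121826171875, -274.4010314941406), (53.59078598022461, 196.65359497070312), 87.5196762084961)
[ 0.46027658 -0.26737039  0.23723721] [-3.14127376e+00  1.81882359e-05 -3.32184690e-02]
```

```bash
python3 - <<'E'
from m import *
for n in ("scene1","side1"):
    c=pickle.load(open(n+".pkl","rb")); W=pts(c).reshape(-1,3)
    q=W[np.hypot(W[:,0]-.5795,W[:,1]-.103)<.058]
    for nm,a,b in (("wall",.1035,.113),("cradle",.084,.113),("base",.008,.016)):
        w=q[(q[:,2]>a)&(q[:,2]<b)]; r=cv2.minAreaRect((w[:,:2]*1000).astype(np.float32)); print(n,nm,len(w),np.median(w,0).round(4),np.round(r[0],1),np.round(r[1],1),round(r[2],1))
    # disc circle and handle line
    C=W.copy(); d=C[(C[:,2]>.047)&(C[:,2]<.058)&(np.hypot(C[:,0]-.581,C[:,1]+.275)<.032)]
    print("disc",cv2.minEnclosingCircle((d[:,:2]*1000).astype(np.float32)),np.median(d[:,2]))
    h=C[(C[:,2]>.055)&(C[:,2]<.07)&(abs(C[:,1]+.271)<.012)&(C[:,0]>.40)&(C[:,0]<.515)]
    print("handle",cv2.minAreaRect((h[:,:2]*1000).astype(np.float32)))
E
```

```text
scene1 wall 117 [0.5887 0.1026 0.1068] [580.1 100.8] [52.  44.6] 71.7
scene1 cradle 432 [0.5791 0.1034 0.0889] [580.4 101.3] [53.  44.8] 71.5
scene1 base 610 [0.591  0.1123 0.0111] [580.1 101.3] [78.7 77. ] 73.4
disc ((578.12939453125, -275.0801696777344), 28.91303253173828) 0.050800776411503636
handle ((454.0059814453125, -271.64105224609375), (22.588106155395508, 92.25457000732422), 85.44065856933594)
side1 wall 195 [0.5698 0.1018 0.1075] [580.5 100.8] [51.4 46.8] 72.4
side1 cradle 666 [0.5871 0.1043 0.0972] [580.6 100.7] [51.5 47.7] 72.7
side1 base 920 [0.5741 0.1068 0.012 ] [579.9 100.5] [77.6 80.1] 73.1
disc ((578.209716796875, -275.9844665527344), 27.942832946777344) 0.05139819468348992
handle ((454.7455139160156, -272.50372314453125), (18.844539642333984, 90.75335693359375), 86.49088287353516)
```

Emit:
play_rows(
  moves=[
    [0,0.0045,0,0],
    [0,0,0.04,0],
    [0,0,0.05,0],
    [0,0,0.04,0],
    [0,0,0.03,0],
    [0,0,0.023,0],
    [0,0,0.012,0],
    [0,0,0.008,0],
    [0,0,0,0],
    [0,0,0,0],
  ],
)

```text
clock: 12.88
eef_pos: [0.4605, -0.2728, 0.035]
ee_rot: [3.141, -0.001, -0.032]
contact_force: [-0.3, -1.6, 0.2]
grip_width: 0.0856
finger_force: 0.0
```

```bash
python3 - <<'E'
from h import *
a=capture("side")["image"][110:260,270:430]; b=capture("wrist")["image"]
a=cv2.resize(a,(400,375),interpolation=cv2.INTER_CUBIC); b=cv2.resize(b,(400,300)); a=cv2.copyMakeBorder(a,0,0,0,0,0); a=a[:300]; cv2.imwrite("pics/grasp.png",np.hstack([a,b]))
E
```

```text
(no output)
```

View pics/grasp.png

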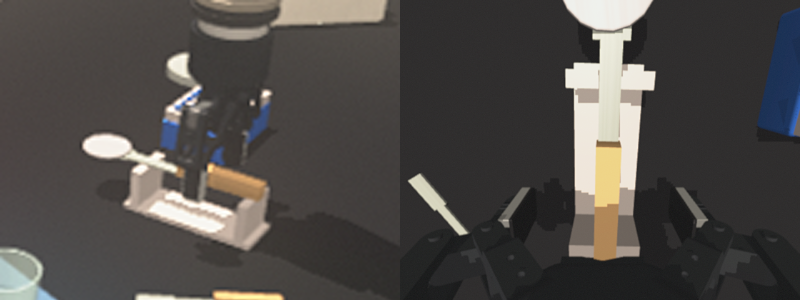

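The handle is midway between the pads (wrist view, handle at 607, pads at 515 and 695). Closing gently.

Emit:
play_rows(
  moves=[
    [0,0,0,0],
    [0,0,0,0],
    [0,0,0,0],
    [0,0,0,0],
    [0,0,0,0],
    [0,0,0,0],
  ],
  hand=195,
  squeeze=20,
)

```text
clock: 13.72
eef_pos: [0.4599, -0.2726, 0.0343]
ee_rot: [-3.142, 0.0, -0.032]
contact_force: [0.1, -0.3, -0.7]
grip_width: 0.0203
finger_force: 0.0
```

Emit:
play_rows(
  moves=[
    [0,0,0,0],
    [0,0,0,0],
    [0,0,0,0],
    [0,0,0,0],
  ],
  hand=255,
)

```text
clock: 14.22
eef_pos: [0.46, -0.2728, 0.0344]
ee_rot: [3.141, -0.0, -0.032]
contact_force: [-0.5, 0.1, 0.9]
grip_width: 0.0136
finger_force: 21.0
```

Emit:
play_rows(
  moves=[
    [0,0,0,0],
    [0,0,0,0],
  ],
  squeeze=60,
)

```text
clock: 14.48
eef_pos: [0.4601, -0.2728, 0.0345]
ee_rot: [3.141, -0.0, -0.032]
contact_force: [0.1, -2.5, 3.7]
grip_width: 0.0129
finger_force: 59.0
```

Emit:
play_rows(
  moves=[
    [0,0,-0.002,0],
    [0,0,-0.004,0],
    [0,0,-0.007,0],
    [0,0,-0.01,0],
    [0,0,-0.014,0],
    [0,0,-0.014,0],
    [0,0,-0.01,0],
    [0,0,-0.005,0],
    [0,0,0,0],
    [0,0,0,0],
  ],
)

```text
clock: 15.72
eef_pos: [0.4596, -0.2724, 0.0999]
ee_rot: [-3.141, 0.001, -0.032]
contact_force: [-0.2, 0.1, -1.2]
grip_width: 0.0132
finger_force: 58.6
```

```bash
python3 - <<'E'
from m import *
s=get_state(); p=s["eef_pos"]; print(p,s["ee_rot"])
for n in ("scene","side"):
    c=capture(n); W=pts(c); d=W[(abs(W[...,2]-.117)<.015)&(np.hypot(W[...,0]-.581,W[...,1]+.275)<.035)]
    if len(d)<20: print(n,len(d)); continue
    A=np.c_[d[:,:2]-[.581,-.275],np.ones(len(d))]; k=np.linalg.lstsq(A,d[:,2],rcond=None)[0]
    print(n,len(d),"slope/height",k.round(4),cv2.minAreaRect((d[:,:2]*1000).astype(np.float32)))
E
```

```text
[ 0.45960715 -0.27241395  0.09991277] [-3.14128504e+00  7.30931083e-04 -3.15192357e-02]
scene 274 slope/height [0.0305 0.0183 0.1151] ((578.732666015625, -272.817138671875), (55.63426971435547, 49.469871520996094), 40.00545883178711)
side 164 slope/height [ 0.0635 -0.0014  0.1162] ((579.1113891601562, -268.9052734375), (47.64608383178711, 56.19200134277344), 61.999717712402344)
```

Emit:
play_rows(
  moves=[
    [0.001,-0.004,-0.003,0],
    [0.003,-0.01,-0.005,0],
    [0.005,-0.017,-0.006,0],
    [0.007,-0.023,-0.006,0],
    [0.008,-0.026,-0.005,0],
    [0.008,-0.027,-0.005,0],
    [0.008,-0.028,-0.003,0],
    [0.008,-0.028,-0.002,0],
    [0.008,-0.028,0,0],
    [0.007,-0.025,0,0],
  ],
)

```text
clock: 17.08
eef_pos: [0.5302, -0.0559, 0.1359]
ee_rot: [-3.141, -0.001, -0.03]
contact_force: [0.4, 0.1, -1.4]
grip_width: 0.013
finger_force: 58.6
```

Emit:
play_rows(
  moves=[
    [0.006,-0.02,0,0],
    [0.004,-0.014,0,0],
    [0.0025,-0.008,0,-0.5],
    [0,-0.002,0,-1],
    [0,0,0,-2],
    [0,0,0,-3],
    [0,0,0,-4],
    [0,0,0,-4.5],
    [0,0,0,-4.5],
    [0,0,0,-4.5],
  ],
)

```text
clock: 18.32
eef_pos: [0.5433, -0.0162, 0.1353]
ee_rot: [3.141, 0.0, 0.39]
contact_force: [-0.7, -0.0, -1.5]
grip_width: 0.0131
finger_force: 58.6
```

Emit:
play_rows(
  moves=[
    [0,0,0,-4.5],
    [0,0,0,-4.5],
    [0,0,0,-4.5],
    [0,0,0,-4.5],
    [0,0,0,-4.5],
    [0,0,0,-4.5],
    [0,0,0,-4.5],
    [0,0,0,-4.5],
    [0,0,0,-4.5],
    [0,0,0,-3.5],
  ],
)

```text
clock: 19.58
eef_pos: [0.5433, -0.0163, 0.1353]
ee_rot: [3.142, 0.001, 1.157]
contact_force: [0.4, 0.8, -1.0]
grip_width: 0.0131
finger_force: 58.6
```

Emit:
play_rows(
  moves=[
    [0,0,0,-3],
    [0,0,0,-2],
    [0,0,0,-0.9],
    [0,0,0,0],
    [0,0,0,0],
  ],
)

```text
clock: 20.2
eef_pos: [0.5436, -0.0151, 0.1353]
ee_rot: [3.142, 0.0, 1.258]
contact_force: [-0.5, 0.1, -0.9]
grip_width: 0.0132
finger_force: 58.6
```

```bash
cat > chk.py <<'E'
from m import *
s=get_state(); p=s["eef_pos"]; y=s["ee_rot"][2]; print(p,s["ee_rot"]); h=p[2]+.0176
g=p[:2]+.1205*np.array([np.cos(y),np.sin(y)])
ims=[]
for n in ("scene","side"):
    c=capture(n); W=pts(c); d=W[(abs(W[...,2]-h)<.006)&(np.hypot(W[...,0]-g[0],W[...,1]-g[1])<.036)]
    if len(d)<20: print(n,len(d)); continue
    r=cv2.minAreaRect((d[:,:2]*1000).astype(np.float32)); print(n,len(d),"h",np.median(d[:,2]).round(4),h.round(4),np.round(r[0],1),np.round(r[1],1), "guess",g)
    v,u=(150,100) if n=="side" else (190,210)
    ims.append(cv2.resize(c["image"][v:v+120,u:u+160],(400,300),interpolation=cv2.INTER_CUBIC))
cv2.imwrite("pics/chk.png",np.hstack(ims))
E
python3 chk.py
```

```text
[ 0.54357075 -0.01511004  0.13531598] [3.14155495e+00 4.62179631e-05 1.25799006e+00]
scene 401 h 0.1512 0.1529 [579.9 100.4] [49.6 59.4] guess [0.58065221 0.09954255]
side 378 h 0.1526 0.1529 [579.7  99.6] [49.4 60.3] guess [0.58065221 0.09954255]
```

```bash
cat > disc.py <<'E'
from m import *
s=get_state(); p=s["eef_pos"]; y=s["ee_rot"][2]; h=p[2]+.0176
f=np.array([np.cos(y),np.sin(y)]); l=np.array([-f[1],f[0]])
for n in ("scene","side"):
    W=pts(capture(n)).reshape(-1,3); q=W[abs(W[:,2]-h)<.006]; a=(q[:,:2]-p[:2])@f; b=(q[:,:2]-p[:2])@l
    k=(abs(a-.12)<.045)&(abs(b)<.045); a,b=a[k],b[k]
    o=abs(b)>.0125
    mid=lambda v:(v.min()+v.max())/2
    print(n,"ahead",mid(a[o]).round(4),"tip",a.max().round(4),"lat",mid(b).round(4),"width",np.ptp(b).round(4),np.ptp(a[o]).round(4))
seat=np.array([.5802,.101])-p[:2]; print("seat ahead",seat@f,"left",seat@l)
E
python3 disc.py
```

```text
scene ahead 0.1253 tip 0.1503 lat 0.0041 width 0.0487 0.0429
side ahead 0.1248 tip 0.1499 lat 0.0046 width 0.0496 0.0432
seat ahead 0.12166873816873247 left 0.0008539540044809992
```

View pics/chk.png

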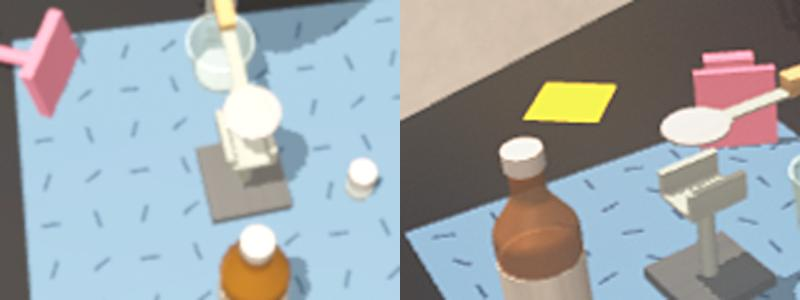

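```bash
python3 - <<'E'
from m import *
s=get_state(); p=s["eef_pos"]; y=s["ee_rot"][2]
f=np.array([np.cos(y),np.sin(y)]); l=np.array([-f[1],f[0]])
for n in ("scene","side"):
    W=pts(capture(n)).reshape(-1,3); q=W[abs(W[:,2]-p[2]-.0136)<.007]; a=(q[:,:2]-p[:2])@f; b=(q[:,:2]-p[:2])@l
    for a0,a1 in ((.042,.058),(.06,.075),(.075,.088)):
        k=(a>a0)&(a<a1)&(abs(b)<.02); v=b[k]; print(n,a0,k.sum(),v.min().round(4),v.max().round(4),np.median(v).round(4), np.median(q[k,2]).round(4))
    q=W[(W[:,2]>.1)&(W[:,2]<.112)]; a=(q[:,:2]-p[:2])@f; b=(q[:,:2]-p[:2])@l
    for a0,a1 in ((.097,.11),(.11,.122),(.122,.135),(.135,.146)):
        k=(a>a0)&(a<a1)&(abs(b)<.03); v=b[k]; print(" walls",a0,k.sum(), v.min().round(4) if k.any() else'',v.max().round(4) if k.any() else'')
E
```

```text
scene 0.042 40 -0.0052 0.0063 0.0012 0.1471
scene 0.06 32 -0.0049 0.0064 0.0009 0.1475
scene 0.075 34 -0.0055 0.0069 0.0 0.1473
 walls 0.097 15 -0.0213 -0.0158
 walls 0.11 15 -0.0208 -0.0155
 walls 0.122 25 -0.0212 0.0227
 walls 0.135 32 -0.021 0.0225
side 0.042 34 -0.0062 0.0068 0.0019 0.1488
side 0.06 35 -0.0065 0.0077 0.0027 0.1483
side 0.075 29 -0.0059 0.007 0.0025 0.1486
 walls 0.097 66 -0.0208 0.0249
 walls 0.11 63 -0.0215 0.0233
 walls 0.122 71 -0.0213 0.0238
 walls 0.135 64 -0.0224 0.0239
```

The disc is 3.4 mm ahead and 3.4 mm left of the seat, with the paddle centred in the channel. I'll correct back 3.4 mm and right 2 mm, then lower.

Emit:
play_rows(
  moves=[
    [-0.0017,0.001,0.002,0],
    [-0.0017,0.001,0.004,0],
    [0,0,0.006,0],
    [0,0,0.007,0],
    [0,0,0.006,0],
    [0,0,0.005,0],
    [0,0,0.003,0],
    [0,0,0.002,0],
    [0,0,0,0],
    [0,0,0,0],
  ],
)

```text
clock: 21.75
eef_pos: [0.5446, -0.0189, 0.1005]
ee_rot: [3.141, -0.0, 1.258]
contact_force: [0.0, -0.2, -0.2]
grip_width: 0.013
finger_force: 58.6
```

```bash
python3 disc.py; python3 chk.py
```

```text
scene ahead 0.124 tip 0.1502 lat 0.0041 width 0.0481 0.0447
side ahead 0.1261 tip 0.15 lat 0.0042 width 0.05 0.0443
seat ahead 0.12505573555410315 left 0.0029636055641832472
[ 0.54454778 -0.01894841  0.10049295] [ 3.14121927e+00 -9.49533598e-05  1.25816438e+00]
scene 385 h 0.1163 0.1181 [575.6  97.9] [59.7 49. ] guess [0.58160925 0.09571064]
side 367 h 0.1177 0.1181 [580.1  97. ] [48.1 61.8] guess [0.58160925 0.09571064]
```

Emit:
play_rows(
  moves=[
    [0,0,0.002,0],
    [0,0,0.002,0],
    [0,0,0.0015,0],
    [0,0,0.0015,0],
    [0,0,0.002,0],
    [0,0,0.002,0],
    [0,0,0.002,0],
    [0,0,0.001,0],
    [0,0,0,0],
    [0,0,0,0],
  ],
)

```text
clock: 23.2
eef_pos: [0.5445, -0.019, 0.0864]
ee_rot: [3.141, -0.0, 1.258]
contact_force: [-1.1, -0.3, -1.5]
grip_width: 0.0133
finger_force: 58.6
```

```bash
python3 - <<'E'
from m import *
s=get_state(); p=s["eef_pos"]; print(p,s["contact_force"])
for n in ("scene","side"):
    W=pts(capture(n)).reshape(-1,3); q=W[(np.hypot(W[:,0]-.5802,W[:,1]-.101)<.032)&(abs(W[:,2]-.112)<.003)]
    A=np.c_[q[:,:2]-[.5802,.101],np.ones(len(q))]; print(n,len(q),np.linalg.lstsq(A,q[:,2],rcond=None)[0].round(4),cv2.minEnclosingCircle((q[:,:2]*1000).astype(np.float32)),cv2.minAreaRect((q[:,:2]*1000).astype(np.float32))[:2])
E
python3 chk.py
```

```text
[ 0.54449953 -0.01895017  0.08637177] [-1.07960866 -0.30787134 -1.46427991]
scene 313 [-0.0086  0.0025  0.1112] ((579.0075073242188, 101.55724334716797), 30.32193946838379) ((579.496826171875, 102.77021789550781), (49.43113327026367, 49.06584167480469))
side 338 [ 0.0077 -0.0102  0.1119] ((579.716064453125, 104.30180358886719), 29.0477237701416) ((579.2005615234375, 100.62751770019531), (50.72582244873047, 49.63468551635742))
[ 0.54449083 -0.01890142  0.08638322] [ 3.14143559e+00 -6.94162897e-05  1.25823101e+00]
scene 201 h 0.1081 0.104 [576.4  94.4] [65.7 47.8] guess [0.58154466 0.0957601 ]
side 200 h 0.1027 0.104 [576.7  94.3] [64.4 47.6] guess [0.58154466 0.0957601 ]
```

View pics/chk.png

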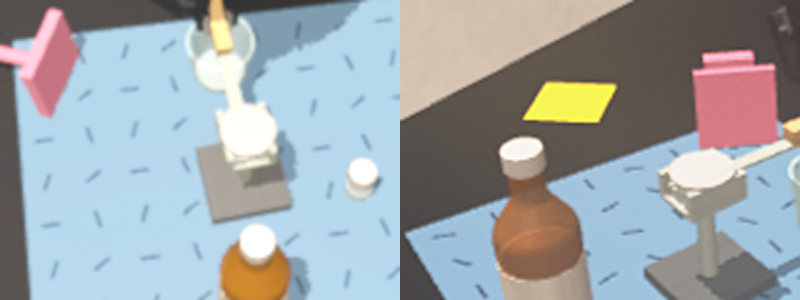

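The disc lies flat on the walls, top at 112 mm and centred within about 2 mm. Withdrawing along the channel.

Emit:
play_rows(
  moves=[
    [-0.002,0,0,0],
    [-0.005,0,0,0],
    [-0.01,0,0,0],
    [-0.013,0,0,0],
    [-0.015,0,0,0],
    [-0.015,0,0,0],
    [-0.015,0,0,0],
    [-0.015,0,-0.005,0],
    [-0.01,0,-0.015,2],
    [0,0,-0.02,4],
  ],
)

```text
clock: 24.65
eef_pos: [0.5132, -0.1153, 0.1273]
ee_rot: [-3.141, 0.0, 1.149]
contact_force: [0.6, -0.4, -0.8]
grip_width: 0.0131
finger_force: 58.5
```

Emit:
play_rows(
  moves=[
    [0,0,-0.01,7],
    [0,0,0,8],
    [0,0,0,8],
    [0,0,0,8],
    [0,0,0,8],
    [0,0,0,8],
    [0,0,0,8],
    [0,0,0,7],
    [0,0,0,6],
    [0,0,0,0],
  ],
)

```text
clock: 25.9
eef_pos: [0.5141, -0.114, 0.1373]
ee_rot: [-3.141, -0.001, -0.033]
contact_force: [0.3, 0.6, 0.1]
grip_width: 0.013
finger_force: 58.5
```

```bash
python3 - <<'E'
from m import *
s=get_state(); p=s["eef_pos"]; y=s["ee_rot"][2]; print(p,y,s["joint_vel"].max())
d=np.array([.46,-.2727])-p[:2]; print("dx dy dz turn",d@[np.cos(y),np.sin(y)],d@[np.sin(y),-np.cos(y)],p[2]-.0344,np.degrees(y+.032))
E
```

```text
[ 0.51410646 -0.11395123  0.13732604] -0.032834192592460454 0.04291160461659653
dx dy dz turn -0.04886584372111678 0.1604394300049159 0.10292603852087616 -0.047795714849060665
```

Emit:
play_rows(
  moves=[
    [-0.006,0.02,0,0],
    [-0.012,0.04,0,0],
    [-0.015,0.05,0,0],
    [-0.01,0.034,0,0],
    [-0.0059,0.0164,0.01,0],
    [0,0,0.03,0],
    [0,0,0.03,0],
    [0,0,0.015,0],
    [0,0,0.008,0],
    [0,0,0,0],
  ],
)

```text
clock: 27.15
eef_pos: [0.4597, -0.2725, 0.0433]
ee_rot: [-3.141, 0.0, -0.033]
contact_force: [1.0, 0.1, 0.0]
grip_width: 0.0131
finger_force: 58.6
```

Emit:
play_rows(
  moves=[
    [0,0,0.003,0],
    [0,0,0.003,0],
    [0,0,0.002,0],
    [0,0,0.0013,0],
    [0,0,0,0],
    [0,0,0,0],
  ],
)

```text
clock: 27.9
eef_pos: [0.4595, -0.2728, 0.0344]
ee_rot: [3.142, -0.0, -0.033]
contact_force: [-2.2, 1.0, 5.3]
grip_width: 0.0131
finger_force: 59.5
```

Contact with the rest (5 N). Opening the fingers, then lifting away.

Emit:
play_rows(
  moves=[
    [0,0,0,0],
    [0,0,0,0],
    [0,0,0,0],
    [0,0,0,0],
    [0,0,0,0],
    [0,0,0,0],
  ],
  hand=0,
  squeeze=20,
)

```text
clock: 28.65
eef_pos: [0.4595, -0.2728, 0.034]
ee_rot: [3.142, -0.0, -0.033]
contact_force: [-0.6, -0.0, -0.1]
grip_width: 0.0856
finger_force: 0.0
```

Emit:
play_rows(
  moves=[
    [0,0,-0.005,0],
    [0,0,-0.02,0],
    [0,0,-0.04,0],
    [0,0,-0.05,0],
    [0,0,-0.04,0],
    [-0.01,0,-0.03,0],
    [0,0,0,0],
    [0,0,0,0],
  ],
)

```text
clock: 29.65
eef_pos: [0.4491, -0.2722, 0.2185]
ee_rot: [-3.141, 0.001, -0.033]
contact_force: [0.8, 0.5, 0.7]
grip_width: 0.0854
finger_force: 0.0
```

```bash
python3 - <<'E'
from m import *
a=capture("scene"); b=capture("side")
for n,c in (("scene",a),("side",b)):
    W=pts(c).reshape(-1,3); q=W[(np.hypot(W[:,0]-.5802,W[:,1]-.101)<.032)&(abs(W[:,2]-.112)<.003)]
    A=np.c_[q[:,:2]-[.5802,.101],np.ones(len(q))]; print(n,"disc",len(q),np.linalg.lstsq(A,q[:,2],rcond=None)[0].round(4),cv2.minAreaRect((q[:,:2]*1000).astype(np.float32))[:2])
    h=W[(W[:,2]>.055)&(W[:,2]<.07)&(abs(W[:,1]+.271)<.015)&(W[:,0]>.39)&(W[:,0]<.53)]
    if len(h)>9: print("handle",np.median(h[:,2]),cv2.minAreaRect((h[:,:2]*1000).astype(np.float32)))
    w=W[(W[:,2]>.0445)&(W[:,2]<.055)&(abs(W[:,1]+.275)<.009)&(W[:,0]>.55)&(W[:,0]<.62)]; print("paddle",len(w),np.median(w,0).round(4))
cv2.imwrite("pics/end.png",np.hstack([cv2.resize(a["image"][90:300,190:380],(400,442)),cv2.resize(b["image"][130:300,120:400],(400,243)).copy() if 0 else cv2.copyMakeBorder(cv2.resize(b["image"][130:300,120:400],(400,243)),0,199,0,0,0)]))
E
```

```text
scene disc 305 [-0.0031  0.0084  0.1115] ((578.8006591796875, 102.07758331298828), (50.28837966918945, 48.06748962402344))
handle 0.059188454269134494 ((454.4764404296875, -269.6195373535156), (18.501495361328125, 89.73987579345703), 86.24102783203125)
paddle 83 [ 0.5794 -0.2751  0.0472]
side disc 339 [ 0.0113 -0.0103  0.1119] ((578.8698120117188, 100.3092041015625), (49.3078498840332, 48.96785354614258))
handle 0.06021895764623583 ((454.3096618652344, -270.5616455078125), (19.22410011291504, 90.34281921386719), 88.01683044433594)
paddle 68 [ 0.5764 -0.2733  0.0477]
```

View pics/end.png

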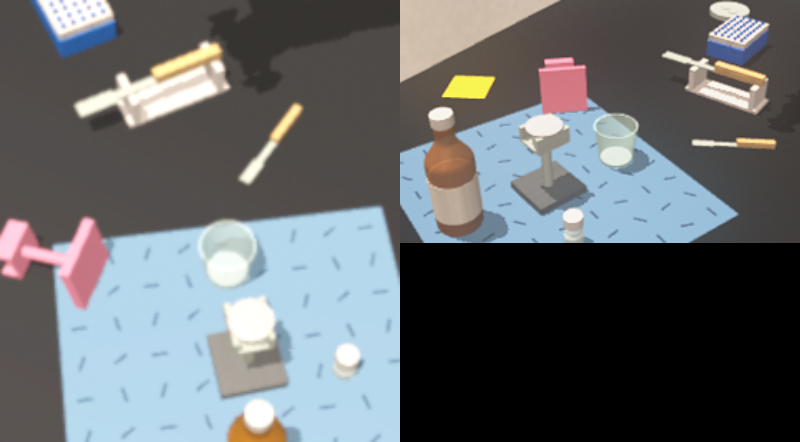

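The disc is flat and centred, and the spatula is back on its rest.

```bash
python3 -c "
from workcell import job_done; print(job_done())"
```

```text
the job is handed in; nothing more can be done
None
```

The stand is upright, the disc lies flat on the cradle about 2 mm from its centre, and the spatula is back on its rest; I handed the job in at about 30 s, but the hand-in call did not return a verdict.

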